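# Kit the power-supply repair parts into the nest tray

## Robot

A 7-joint arm with a two-finger parallel gripper is mounted at the origin on the work surface. World frame = base frame: x ahead of the robot, y to its left, z up, the work surface at z = 0. Lengths are in m, angles in rad, forces in N, time in s.
With the tool pointing down it reaches from about 0.425 to 0.875 m from the base axis. Payload 4.7 kg.
Tool frame: the origin (TCP) lies at the very end of the fingers, on their centre line; the grasp point (between the pads) lies behind it (ctrl.tcp_to_grasp is the z of the grasp point in the tool frame, in m); z points along the fingers, y is the line along which they close (so a half turn about z gives the same grasp; the last joint's range is limited). The gripper opens to 87 mm and grips with 3 to 60 N. Pads are 19 mm wide; open, the fingers measure 117 mm over their backs; the gripper's body (75 mm by 190 mm) begins 51 mm behind the grasp point.
Start: joints at [-1.244, 0.321, -0.07, 1.45, 0.023, 1.371, -0.057], TCP at [0.2, 0.618, 0.223] pointing down, gripper open.
Joint ranges: [-2.86, 2.86], [-0.3, 2.09], [-1.38, 1.24], [0.06, 2.45], [-1.56, 4.7], [0.09, 2.05], [-2.69, 2.69]. Speed limits (rad/s): [2.57, 2.57, 3.14, 3.14, 3.14, 3.14, 3.14].

## Interface

Orientations are given as a rotation vector (axis times angle).
In Python, from bench import ctrl gives the robot as it stands.
- The arm moves only by the tool step_arm, never from a script. Its argument "targets" is a list of rows, each a list of 7 numbers: the shift along the world's x, y, z in cm, then the turn, a rotation vector about the world's x, y, z in degrees, then the opening, from 0 (shut) to 1 (fully open). A call has exactly 5 rows; each row shifts and turns the commanded pose from where the row before left it; what a row does not reach is not made up. A row lasts 1/12 s, in which the tool goes at most 41.7 mm and 7.16 degrees, less where a joint would pass 70% of its speed; a pose out of reach is approached as far as the arm can. A call with a gripper value outside its range is refused whole. The fingers move at their own pace and stop on an object; "force" is the grip in N (left out, the last holds). Time passes only in rows, so rows that do not move let the fingers close, or fill a call up. It gives the time, the measured TCP pose, the force, the opening and the grip force at its end, in the units of the state.
- ctrl.get_state(): the state, without advancing time (a new reading comes with each control period).
- ctrl.get_image(name): name is "scene" or "top" or "wrist"; returns (picture, depth): 384x512x3 uint8, red, green, blue; 384x512 float32, m along the optical axis (not along the pixel's ray), 0 where there is no reading.
- ctrl.camera_params(name): a dict with "intrinsics" (3x3 intrinsics, pixels), "distortion" ([k1, k2, p1, p2, k3] as OpenCV has them; the pictures are not rectified), "rvec" (rotation vector, rad) and "tvec" (3), from world to camera coordinates, as OpenCV has them; the wrist camera has in their place "hand_eye" (4x4, takes a point from camera to tool coordinates, whose origin is the TCP and whose axes are the flange's). Camera axes: x right, y down, z forward; pixel columns grow to the right and rows downward; lengths in m; the calibration is good to about 2 mm. A picture is of the moment at which its call begins: read the wrist's pose just before it. camera_params takes no time and is no camera call.
- ctrl.close_job(): hands the job in; it is judged then, once.
The state is a dict: "time": time; "joint_positions": joint angles; "qd": joint speeds; "joint_torque": joint torques, N m; "position": TCP position; "tool_rot": TCP orientation; "ft_force": force on the tool from outside, world axes, zero at the start; "torque": the same for the moment, N m; "grip_width": opening from 0.0 (shut) to 1.0 (fully open); "grip_force": force on a finger pad.
Only numpy, scipy, OpenCV 4.12 (cv2) and the standard library are available. Lean on these libraries where they do the work, as an engineer would, in place of code of your own. Each camera call takes 0.05 s, during which the arm holds its last target. There are 200 camera calls.

## Task

Gather the parts for the power-supply repair into the kit tray: the finned heat sink in the oblong recess with its fins up, the tall capacitor upright in the square recess, and the copper-wound choke flat in the round recess, with the steel washer then laid flat and centred on top of the choke. Each part must sit right down on the floor of its recess (the washer on the choke). Leave the look-alikes where they are: the bare core without wire, the short capacitor and the smooth block.

Things in the scene. Friction and masses are not known exactly. Their poses are not given: they have to be found in the camera images.
- choke: Toroid choke: ring 54 mm across, 24 mm high, hole 22 mm, wound all round with bare copper wire (turns visible on the top and side); about 0.13 kg, lying flat. Origin: centre of the underside, z up. The wire stands about 1 mm proud of these sizes to the eye only.
- washer: Thick flat steel mounting washer, 40 mm across, 10 mm thick, hole 12 mm, lying flat on the bench; about 0.09 kg. Origin: centre of the underside, z up.
- tall_cap: Tall capacitor can: upright cylinder 32 mm across, 52 mm high, black sleeve, bare aluminium top with a cross scored in it; about 0.07 kg. Origin: centre of the underside, z up along its axis.
- heatsink: Finned aluminium heat sink, 70 mm (its x) by 38 mm (its y), 24 mm high, standing on its base with seven fins up that run along x; about 0.11 kg. Grip it across the 38 mm width. Origin: centre of the underside, z up.
- bare_core: Look-alike, stays: bare toroid core without any wire, smooth grey ring 54 mm across, 16 mm high, hole 22 mm. Origin: centre of the underside, z up.
- short_cap: Look-alike, stays: short capacitor can, 32 mm across like the tall one but only 28 mm high. Origin: centre of the underside, z up.
- plain_block: Look-alike, stays: smooth aluminium block without fins, 70 mm (x) by 38 mm (y) by 18 mm high, two small dark dots on top. Origin: centre of the underside, z up.
- nest_round: Black block 100 x 100 x 14 mm with one round recess, 70 mm across, 9 mm deep in its top, grey floor. Fixed in a grey kit tray (rim 10 mm high), in one row with the other two nests: 104 mm between centres along y, in any order. Origin: centre of its underside, 3 mm above the bench, z up; recess centred on it, floor 5 mm and rim 14 mm above the origin.
- nest_square: Black block 100 x 100 x 14 mm with one square recess, 48 x 48 mm, 9 mm deep in its top, grey floor. Fixed in a grey kit tray (rim 10 mm high), in one row with the other two nests: 104 mm between centres along y, in any order. Origin: centre of its underside, 3 mm above the bench, z up; recess centred on it, floor 5 mm and rim 14 mm above the origin.
- nest_long: Black block 100 x 100 x 14 mm with one oblong recess, 54 mm along x and 86 mm along y, 9 mm deep in its top, grey floor. Fixed in a grey kit tray (rim 10 mm high), in one row with the other two nests: 104 mm between centres along y, in any order. Origin: centre of its underside, 3 mm above the bench, z up; recess centred on it, floor 5 mm and rim 14 mm above the origin.
Mind the look-alikes: they are no part of the job. What is shaped like the nest_square but red is not meant. What is shaped like the choke but purple is not meant.

How it is judged:
At the end, for the whole second after the job is handed in: Choke, tall capacitor and heat sink upright (0.12 rad) on the floors of the round, square and oblong recess, within 13 mm of centre; the washer flat on the choke within 12 mm of its centre; all at rest; look-alikes within 25 mm of their starts (horizontal distance between choke and nest_round below 0.013 m and z of choke in the frame of nest_round between 0.002 and 0.008 m and angle between each of choke, tall_cap, heatsink's own z axis and vertical below 0.12 rad and horizontal distance between tall_cap and nest_square below 0.013 m and z of tall_cap in the frame of nest_square between 0.002 and 0.008 m and horizontal distance between heatsink and nest_long below 0.013 m and z of heatsink in the frame of nest_long between 0.002 and 0.008 m and horizontal distance between washer and choke below 0.012 m and z of washer in the frame of choke between 0.021 and 0.028 m and (angle between washer's own z axis and vertical below 0.12 rad or angle between washer's own z axis and vertical above 3.02 rad) and linear speed of each of choke, washer, tall_cap, heatsink below 0.02 m/s and angular speed of each of choke, washer, tall_cap, heatsink below 0.3 rad/s and distance of each of bare_core, short_cap, plain_block from where it was at the start of the episode below 0.025 m); the robot touches nothing.
It fails at once if a look-alike (bare core, short capacitor or smooth block) is moved from its place (distance of any of bare_core, short_cap, plain_block from where it was at the start of the episode above 0.025 m).
It also fails if it takes over 109 s, if anything falls off the work surface, if the arm or the gripper's body presses on something with over 40 N, if the wrist force passes 120 N, or if a joint passes its speed limit or range.

## Working session

There is one attempt and no reset: what is moved stays moved. The work goes in short steps, Python scripts to look and compute and a tool call to move; the robot and the scene stay as the last step left them, time stands still between calls to the robot, and variables do not carry over. Pictures are saved under pics/ and viewed, at most 14 in all, crops included, and the job is handed in when it is done.

Besides the shell and the picture viewer there is one more tool, called after "Call:" in YAML: its name, and indented under it one key for each argument. step_arm: Moves the arm, as the interface text tells. Its arguments: {"type":"object","properties":{"targets":{"type":"array"},"force":{"type":"number"}},"required":["targets"]}

```bash
ls; mkdir -p pics; cat > h.py <<'E'
import numpy as np, cv2
from bench import ctrl
def load(n): return cv2.imread(f'pics/{n}.png'), np.load(f'pics/{n}.npy')
def cam(name, st=None):
    p=ctrl.camera_params(name); K=np.array(p['intrinsics']); D=np.array(p['distortion'])
    if name=='wrist':
        T=np.eye(4); T[:3,:3]=cv2.Rodrigues(np.array(st['tool_rot'],float))[0]; T[:3,3]=st['position']
        C=T@np.array(p['hand_eye'])
    else:
        M=np.eye(4); M[:3,:3]=cv2.Rodrigues(np.array(p['rvec'],float))[0]; M[:3,3]=np.ravel(p['tvec']); C=np.linalg.inv(M)
    return K,D,C
def rays(c,uv):
    K,D,C=c; q=cv2.undistortPoints(np.array(uv,float).reshape(-1,1,2),K,D).reshape(-1,2)
    return C[:3,3], np.c_[q,np.ones(len(q))]@C[:3,:3].T   # depth-scaled directions
def plane(c,uv,z):
    o,d=rays(c,uv); return o+d*((z-o[2])/d[:,2])[:,None]
def bydepth(c,uv,dep):
    o,d=rays(c,uv); return o+d*np.ravel(dep)[:,None]
def grab(name,fn):
    st=ctrl.get_state(); im,dp=ctrl.get_image(name); im=im[...,::-1].copy()
    cv2.imwrite(f'pics/{fn}.png',im); np.save(f'pics/{fn}.npy',dp); return im,dp,cam(name,st),st
E
python3 - <<'E'
from h import *
for n in('top','scene'):
    im,dp,c,st=grab(n,n+'0'); print(n,c[0].round(1).tolist(),c[1],c[2].round(3).tolist())
im,dp,c,st=grab('wrist','wrist0');print(c[2].round(3).tolist(), np.array(ctrl.camera_params('wrist')['hand_eye']).round(3).tolist())
print(st, ctrl.tcp_to_grasp)
E
```

```text
pics
top [[380.4, 0.0, 254.8], [0.0, 380.4, 186.3], [0.0, 0.0, 1.0]] [-0.01970268  0.          0.          0.          0.        ] [[-0.011, -0.998, 0.061, 0.429], [-0.999, 0.013, 0.038, 0.017], [-0.038, -0.06, -0.997, 0.982], [0.0, 0.0, 0.0, 1.0]]
scene [[373.3, 0.0, 252.9], [0.0, 373.3, 190.5], [0.0, 0.0, 1.0]] [-0.06431852  0.          0.          0.          0.        ] [[-0.02, 0.694, -0.719, 1.172], [1.0, -0.001, -0.029, 0.077], [-0.021, -0.72, -0.694, 0.697], [0.0, 0.0, 0.0, 1.0]]
[[0.307, 0.918, 0.253, 0.131], [0.952, -0.296, -0.082, 0.641], [-0.001, 0.266, -0.964, 0.384], [0.0, 0.0, 0.0, 1.0]] [[0.001, -0.964, -0.265, 0.072], [1.0, 0.0, 0.001, 0.001], [-0.001, -0.265, 0.964, -0.162], [0.0, 0.0, 0.0, 1.0]]
{'time': 0.1, 'joint_positions': array([-1.24389075,  0.32174134, -0.07007679,  1.45154963,  0.02260663,
        1.37077809, -0.05691027]), 'qd': array([ 1.58960168e-03, -8.00714376e-04,  8.70978675e-05, -4.84345004e-03,
       -4.18453171e-04,  4.34697817e-04, -8.40037808e-04]), 'joint_torque': array([ 1.26515415e-04, -4.92570305e+01, -4.05774051e-01, -3.13397133e+01,
       -6.42752764e-02,  3.95517773e-02,  6.82305608e-05]), 'position': array([0.19992715, 0.61797834, 0.2215774 ]), 'tool_rot': array([-4.89309977e-01, -3.10308709e+00,  2.64181398e-03]), 'ft_force': array([ 0.38698668, -0.3213968 , -1.08281855]), 'torque': array([0.03595045, 0.00092526, 0.00598959]), 'grip_force': 0.0, 'grip_width': 1.002243967626714} -0.0187
```

View pics/top0.png

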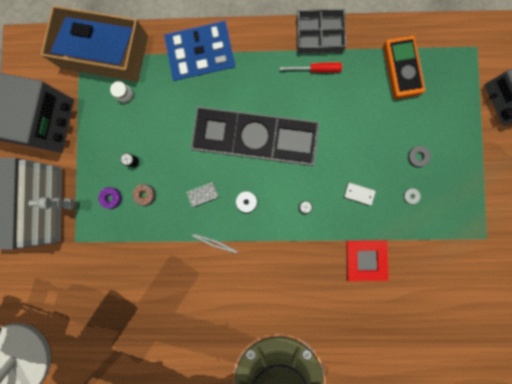

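View pics/scene0.png

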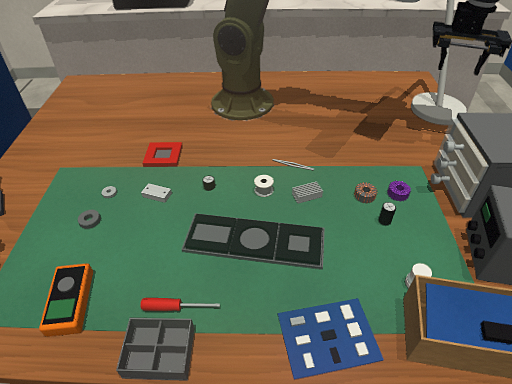

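The top view (column, row) shows:
- Choke candidates: the copper ring at (144,195) is wound and is the one meant. The purple ring at (110,198) and the smooth grey ring at (419,156), the bare core, are not.
- Capacitors: (129,160) is tall in the scene view. (305,208) is the short one.
- Heat sink: the ribbed block at (202,194). The smooth one at (360,194) has two dots.
- Washer: (413,197), the small ring. The white spool at (246,202) is clutter.
- Nests: square (215,131), round (256,136), oblong (296,140). The red square at (367,260) is a decoy.

Next I'll measure positions and confirm these in one enlarged crop.

```bash
python3 - <<'E'
from h import *
im,dp=load('top0'); c=cam('top'); H,W=dp.shape
vv,uu=np.mgrid[:H,:W]; P=bydepth(c,np.c_[uu.ravel(),vv.ravel()],dp).reshape(H,W,3)
bench=np.median(P[215:235,100:180,2]); print('bench z top',bench)
s,ds=load('scene0'); cs=cam('scene'); Ps=bydepth(cs,np.c_[uu.ravel(),vv.ravel()],ds).reshape(H,W,3)
print('bench z scene',np.median(Ps[270:290,300:380,2]))
hsv=cv2.cvtColor(im,cv2.COLOR_BGR2HSV); green=((hsv[...,0]>60)&(hsv[...,0]<90)&(hsv[...,1]>80))
hs=cv2.cvtColor(s,cv2.COLOR_BGR2HSV); gs=((hs[...,0]>60)&(hs[...,0]<90)&(hs[...,1]>80))
T={'choke':(144,195),'purple':(110,198),'tall':(129,160),'sink':(202,194),'spool':(246,202),'short':(305,208),'block':(360,194),'core':(419,156),'washer':(413,197)}
S={'choke':(366,192),'purple':(399,190),'tall':(387,213),'sink':(307,191),'spool':(263,185),'short':(208,183),'block':(156,192),'core':(89,218),'washer':(109,191)}
def blob(P,g,p):
    m=(~g&(P[...,2]-bench>0.004)).astype(np.uint8); n,l=cv2.connectedComponents(m)
    k=l[p[1],p[0]]
    if k==0:
        w=l[p[1]-6:p[1]+7,p[0]-6:p[0]+7]; k=np.bincount(w[w>0]).argmax()
    Q=P[l==k]; zt=np.percentile(Q[:,2],90); q=Q[Q[:,2]>zt-0.005]
    cnt=max(cv2.findContours((l==k).astype(np.uint8),0,1)[0],key=cv2.contourArea)
    r=cv2.minAreaRect((q[:,:2]*1000).astype(np.float32)); return zt-bench,r,cnt
for k in T:
    for P_,g,p in((P,green,T[k]),(Ps,gs,S[k])):
        z,r,_=blob(P_,g,p); print(k,'ztop %.4f'%z,np.round(r[0],1),np.round(r[1],1),round(r[2],1))
# nests: grey floors
for n,p,q in(('sq',(215,131),(298,243)),('rd',(256,136),(255,238)),('lg',(296,140),(210,233))):
    for I,P_,x in((im,P,p),(s,Ps,q)):
        m=(np.abs(I.astype(int)-I[x[1],x[0]].astype(int)).max(2)<28).astype(np.uint8); _,l=cv2.connectedComponents(m); Q=P_[l==l[x[1],x[0]]]
        r=cv2.minAreaRect((Q[:,:2]*1000).astype(np.float32)); print(n,len(Q),'z %.4f'%(np.median(Q[:,2])-bench),np.round(r[0],1),np.round(r[1],1),round(r[2],1))
tiles=[]
for k in T:
    u,v=S[k]; t=cv2.resize(s[v-22:v+22,u-26:u+26],(260,195),interpolation=cv2.INTER_CUBIC); cv2.putText(t,k,(5,18),0,.6,(255,255,255),2); tiles.append(t)
cv2.imwrite('pics/conf.png',np.vstack([np.hstack(tiles[i:i+3]) for i in(0,3,6)]))
E
```

```text
bench z top -0.0002619298268417558
bench z scene 0.0017972732826185833
choke ztop 0.0255 [464.  191.3] [351.1  53.9] 87.5
choke ztop 0.0266 [802.2 202.9] [ 55.8 779.4] 67.1
purple ztop 0.0253 [460.5 236.5] [440.1  54. ] 89.0
purple ztop 0.0267 [465.8 430.6] [55.9 53.5] 7.6
tall ztop 0.0534 [490.3 204.5] [393.1  30.6] 67.6
tall ztop 0.0540 [862.2 235.5] [ 29.4 695.4] 65.3
sink ztop 0.0246 [465.1 120.5] [210.5  60.4] 87.0
sink ztop 0.0258 [807.2 154. ] [ 77.7 741.5] 84.1
spool ztop 0.0367 [450.6  59.6] [48. 82.] 3.9
spool ztop 0.0376 [798.6  79.1] [746.6  47.4] 0.7
short ztop 0.0294 [434.5 -71.2] [29.8 29.1] 62.5
short ztop 0.0309 [436.6 -72.1] [28.5 26.9] 5.6
block ztop 0.0194 [ 462.8 -115.6] [ 55.8 267.8] 2.4
block ztop 0.0206 [795.8 -57.6] [795.7  74.2] 25.0
core ztop 0.0173 [ 487.7 -191.5] [ 53.2 429.6] 22.7
core ztop 0.0178 [ 848.9 -141.1] [777.9  51.7] 37.8
washer ztop 0.0117 [ 453.6 -173.4] [ 36.2 382.1] 1.8
washer ztop 0.0128 [ 802.8 -129.8] [845.4  39.8] 31.9
sq 292 z 0.0078 [538.9 105.7] [275.6  58.3] 27.1
sq 296 z 0.0094 [891.3 117.2] [ 46.9 567.1] 81.3
rd 497 z 0.0077 [621.2  53.7] [64.4 63. ] 43.9
rd 476 z 0.0094 [618.8  53.7] [61.3 66.1] 0.4
lg 629 z 0.0076 [527.2 -37. ] [ 83.  209.6] 81.2
lg 549 z 0.0095 [875.3 -10.9] [612.   92.1] 7.9
```

View pics/conf.png

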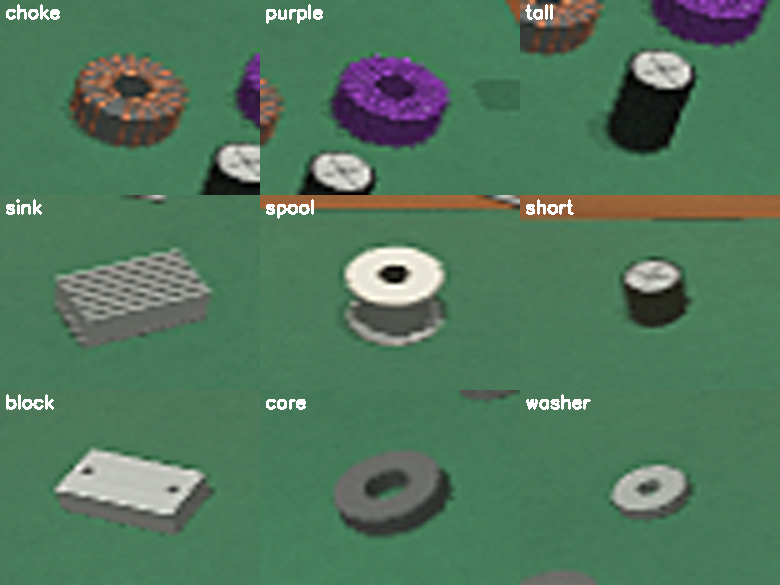

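The crop confirms each part: copper wound choke, tall can, finned sink, and the thin light washer, each clearly different from its look-alike. Pixels with no depth reading spoiled some of the fits, so I'll filter them out.

```bash
python3 - <<'E'
from h import *
T={'choke':(144,195),'tall':(129,160),'sink':(202,194),'spool':(246,202),'short':(305,208),'block':(360,194),'core':(419,156),'washer':(413,197),'purple':(110,198)}
S={'choke':(366,192),'tall':(387,213),'sink':(307,191),'spool':(263,185),'short':(208,183),'block':(156,192),'core':(89,218),'washer':(109,191),'purple':(399,190)}
N={'sq':((215,131),(298,243)),'rd':((256,136),(255,238)),'lg':((296,140),(210,233))}
V={}
for i,n in enumerate(('top','scene')):
    I,d=load(n+'0'); H,W=d.shape; vv,uu=np.mgrid[:H,:W]
    P=bydepth(cam(n),np.c_[uu.ravel(),vv.ravel()],d).reshape(H,W,3); ok=d>0
    hsv=cv2.cvtColor(I,cv2.COLOR_BGR2HSV); g=(hsv[...,0]>60)&(hsv[...,0]<90)&(hsv[...,1]>80)
    b=np.median(P[g&ok][:,2]); print(n,'bench',b.round(4))
    _,l=cv2.connectedComponents((~g&ok&(P[...,2]-b>0.004)).astype(np.uint8))
    for k,p in (T,S)[i].items():
        w=l[p[1]-8:p[1]+9,p[0]-8:p[0]+9]; k_=np.bincount(w[w>0]).argmax(); Q=P[l==k_]
        zt=np.percentile(Q[:,2],85); q=Q[abs(Q[:,2]-zt)<0.004]; r=cv2.minAreaRect((q[:,:2]*1000).astype(np.float32))
        print(k,len(q),'h %.4f'%(zt-b),np.round(r[0],1),np.round(r[1],1),round(r[2],1))
    for k,p in N.items():
        x=p[i]; m=(ok&(np.abs(I.astype(int)-I[x[1],x[0]].astype(int)).max(2)<28)).astype(np.uint8); _,l2=cv2.connectedComponents(m); Q=P[l2==l2[x[1],x[0]]]
        r=cv2.minAreaRect((Q[:,:2]*1000).astype(np.float32)); print(k,len(Q),'z %.4f'%(np.median(Q[:,2])-b),np.round(r[0],1),np.round(r[1],1),round(r[2],1))
    print('rim z',[round(float(P[y,x,2]-b),4) for x,y in (((236,133),(276,138)) if i==0 else ((276,240),(233,235)))])
E
```

```text
top bench -0.0003
choke 263 h 0.0251 [470.3 340.8] [50.3 51.5] 59.1
tall 122 h 0.0530 [559.1 372.5] [30.  30.8] 77.6
sink 164 h 0.0242 [469.3 190.1] [38.2 69.8] 19.8
spool 282 h 0.0364 [449.5  76.4] [47.6 47.4] 89.5
short 116 h 0.0290 [434.9 -72.4] [28.2 30.1] 44.9
block 391 h 0.0190 [ 466.3 -210.1] [71.2 38. ] 70.8
core 271 h 0.0170 [ 559.8 -364. ] [52.8 51.1] 89.0
washer 166 h 0.0112 [ 459. -344.] [40.8 35.5] 89.2
purple 265 h 0.0249 [463.2 429.7] [52.9 53.3] 67.9
sq 290 z 0.0079 [636.3 156.6] [45.6 45.3] 81.3
rd 497 z 0.0077 [621.2  53.7] [64.4 63. ] 43.9
lg 628 z 0.0076 [605.5 -49.1] [83.  51.1] 81.2
rim z [0.0179, 0.0152]
scene bench 0.0016
choke 228 h 0.0243 [473.5 342.2] [52.7 56.2] 41.6
tall 106 h 0.0516 [560.7 373.5] [29.9 29.8] 38.6
sink 277 h 0.0235 [470.  189.1] [40.9 70.5] 19.6
spool 203 h 0.0355 [450.7  74.9] [48.6 47.6] 34.3
short 75 h 0.0286 [436.6 -72.1] [28.5 26.9] 5.6
block 277 h 0.0184 [ 468.2 -209.2] [71.8 39.3] 71.8
core 223 h 0.0155 [ 562.1 -363.6] [50.6 51.5] 63.9
washer 112 h 0.0106 [ 461.5 -342.8] [39.7 38.7] 2.3
purple 224 h 0.0245 [465.  430.9] [54.1 54.1] 88.6
sq 294 z 0.0075 [633.5 156.8] [47.5 45. ] 80.3
rd 476 z 0.0076 [618.8  53.7] [61.3 66.1] 0.4
lg 544 z 0.0077 [605.6 -48.3] [86.9 53.2] 81.1
rim z [0.0044, 0.0148]
```

Both views agree to 2–3 mm, and the measured heights match the text. In mm:
- **Parts:** cap (560,373), choke (472,341.5), sink (470,189.5, narrow axis at 19.8°), washer (460,-343.5).
- **Nests:** square (635,157), round (620,54), oblong (605.5,-48.5), tray yaw about -8.5°.

The fingers are too thick to enter the recesses, so I'll grip at least 11 mm above each part's underside. I'll start with the tall cap, with the closing line at -8.5°.

Call:
step_arm:
  targets:
    - [2.4, -1.6, -0.5, 0, 0, -5.4, 0.7]
    - [2.4, -1.6, -0.5, 0, 0, -5.4, 0.7]
    - [2.4, -1.6, -0.5, 0, 0, -5.4, 0.7]
    - [2.4, -1.6, -0.5, 0, 0, -5.4, 0.7]
    - [2.4, -1.6, -0.5, 0, 0, -5.4, 0.7]
  force: 20

```text
time: 0.57
position: [0.321, 0.5374, 0.197]
tool_rot: [1.207, 2.9, -0.001]
ft_force: [0.4, 0.8, -0.4]
grip_width: 0.739
grip_force: 0.0
```

Call:
step_arm:
  targets:
    - [2.4, -1.6, -0.5, 0, 0, -5.4, 0.7]
    - [2.4, -1.6, -0.5, 0, 0, -5.4, 0.7]
    - [2.4, -1.6, -0.5, 0, 0, -5.4, 0.7]
    - [2.4, -1.6, -0.5, 0, 0, -5.4, 0.7]
    - [2.4, -1.6, -0.5, 0, 0, -5.4, 0.7]

```text
time: 0.98
position: [0.4409, 0.4574, 0.1721]
tool_rot: [1.851, 2.539, -0.001]
ft_force: [0.2, 0.1, -0.2]
grip_width: 0.701
grip_force: 0.0
```

Call:
step_arm:
  targets:
    - [2.4, -1.6, -0.5, 0, 0, -5.4, 0.7]
    - [2.4, -1.6, -0.5, 0, 0, -5.4, 0.7]
    - [2.4, -1.6, -0.5, 0, 0, -5.4, 0.7]
    - [2.4, -1.6, -0.5, 0, 0, -5.4, 0.7]
    - [2.4, -1.6, -0.5, 0, 0, -5.4, 0.7]

```text
time: 1.4
position: [0.5609, 0.3775, 0.147]
tool_rot: [2.392, 2.037, -0.001]
ft_force: [0.2, 0.6, -0.3]
grip_width: 0.701
grip_force: 0.0
```

Call:
step_arm:
  targets:
    - [0, -0.5, 0, 0, 0, 0, 0.7]
    - [0, 0, 0, 0, 0, 0, 0.7]
    - [0, 0, 0, 0, 0, 0, 0.7]
    - [0, 0, 0, 0, 0, 0, 0.7]
    - [0, 0, 0, 0, 0, 0, 0.7]

```text
time: 1.82
position: [0.5586, 0.3755, 0.1478]
tool_rot: [-2.383, -2.045, -0.001]
ft_force: [0.6, -0.1, -0.9]
grip_width: 0.7
grip_force: 0.0
```

```bash
cat >> h.py <<'E'
def where():
    st=ctrl.get_state(); R=cv2.Rodrigues(np.array(st['tool_rot'],float))[0]
    print('t %.2f'%st['time'],'pos mm',(st['position']*1000).round(1),'close deg %.1f'%((np.degrees(np.arctan2(R[1,1],R[0,1]))+90)%180-90),'tilt',np.degrees(np.arccos(-R[2,2])).round(2),'w %.3f F %.1f'%(st['grip_width'],st['grip_force']),st['ft_force'].round(1))
    print('j',np.round(st['joint_positions'],2)); return st
E
python3 - <<'E'
from h import *
where(); im,dp,c,st=grab('wrist','w1')
E
```

```text
t 1.82 pos mm [558.6 375.5 147.8] close deg -8.7 tilt 0.07 w 0.700 F 0.0 [ 0.6 -0.1 -0.9]
j [-0.87  0.42  0.32  1.49 -0.13  1.25 -0.69]
```

View pics/w1.png

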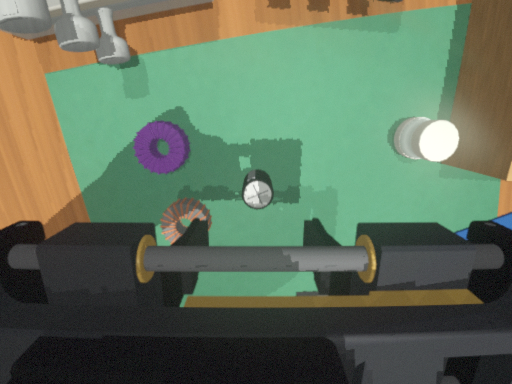

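The wrist view shows the cap top with its cross at (258,194) between the fingers, the choke at (186,221) and the purple ring at (161,147). I'll refine the cap and choke positions from this.

```bash
python3 - <<'E'
from h import *
st=where(); c=cam('wrist',st); im,d=load('w1')
hsv=cv2.cvtColor(im,cv2.COLOR_BGR2HSV)
m=((hsv[...,1]<60)&(hsv[...,2]>110)).astype(np.uint8); m[:,:235]=0;m[:,280:]=0;m[:170]=0;m[215:]=0
(x,y),r=cv2.minEnclosingCircle(max(cv2.findContours(m,0,1)[0],key=cv2.contourArea)); print((x,y),r,plane(c,[(x,y)],.052)*1000, 'depth z',bydepth(c,[(x,y)],[d[int(y)+3,int(x)+4]])*1000)
m=((hsv[...,0]<18)&(hsv[...,1]>50)).astype(np.uint8); m=cv2.morphologyEx(m,cv2.MORPH_CLOSE,np.ones((9,9))); m[:180]=0;m[255:]=0;m[:,:150]=0;m[:,215:]=0
(x,y),r=cv2.minEnclosingCircle(max(cv2.findContours(m,0,1)[0],key=cv2.contourArea)); print((x,y),r,plane(c,[(x,y)],.02)*1000)
E
```

```text
t 1.87 pos mm [558.8 375.3 147.8] close deg -8.7 tilt 0.05 w 0.699 F 0.0 [0.2 0.2 0.5]
j [-0.87  0.42  0.32  1.49 -0.13  1.25 -0.69]
(257.0172424316406, 193.66091918945312) 14.081156730651855 [[560.90004752 375.87218549  52.        ]] depth z [[560.89608442 375.84259992  51.89361525]]
(185.21875, 221.9375) 25.719532012939453 [[474.21209533 346.34562057  20.        ]]
```

Call:
step_arm:
  targets:
    - [0.2, -0.1, -3, 0, 0, 0, 0.7]
    - [0, 0, -3, 0, 0, 0, 0.7]
    - [0, 0, -3, 0, 0, 0, 0.7]
    - [0, 0, -2.3, 0, 0, 0, 0.7]
    - [0, 0, -1.2, 0, 0, 0, 0.7]

```text
time: 2.28
position: [0.5593, 0.3724, 0.0191]
tool_rot: [-2.385, -2.044, 0.007]
ft_force: [-0.5, -0.5, -0.8]
grip_width: 0.697
grip_force: 0.0
```

Call:
step_arm:
  targets:
    - [0, 0, 0, 0, 0, 0, 0.7]
    - [0, 0, 0, 0, 0, 0, 0.2]
    - [0, 0, 0, 0, 0, 0, 0.2]
    - [0, 0, 0, 0, 0, 0, 0.2]
    - [0, 0, 0, 0, 0, 0, 0.2]
  force: 20

```text
time: 2.7
position: [0.5631, 0.3733, 0.0246]
tool_rot: [2.387, 2.042, 0.005]
ft_force: [-0.2, 0.5, 0.2]
grip_width: 0.488
grip_force: 0.0
```

Call:
step_arm:
  targets:
    - [0, 0, 0, 0, 0, 0, 0.2]
    - [0, 0, 0, 0, 0, 0, 0.2]
    - [0, 0, 0, 0, 0, 0, 0.2]
    - [0, 0, 1, 0, 0, 0, 0.2]
    - [0, 0, 2, 0, 0, 0, 0.2]

```text
time: 3.12
position: [0.5601, 0.371, 0.0502]
tool_rot: [2.387, 2.042, -0.009]
ft_force: [-0.6, -0.1, -1.1]
grip_width: 0.357
grip_force: 20.0
```

Gripped at 31 mm, which fits the 32 mm can. Now carrying it to the square nest.

Call:
step_arm:
  targets:
    - [1, -2.7, 1, 0, 0, 0, 0.2]
    - [1, -2.7, 1, 0, 0, 0, 0.2]
    - [1, -2.7, 1, 0, 0, 0, 0.2]
    - [1, -2.7, 1, 0, 0, 0, 0.2]
    - [1, -2.7, 1, 0, 0, 0, 0.2]

```text
time: 3.53
position: [0.6124, 0.2359, 0.1035]
tool_rot: [2.387, 2.042, 0.0]
ft_force: [0.5, 0.1, 0.0]
grip_width: 0.364
grip_force: 20.0
```

Call:
step_arm:
  targets:
    - [0.8, -2.7, 0, 0, 0, 0, 0.2]
    - [0.8, -2.7, 0, 0, 0, 0, 0.2]
    - [0.8, -2.8, 0, 0, 0, 0, 0.2]
    - [0, 0, 0, 0, 0, 0, 0.2]
    - [0, 0, 0, 0, 0, 0, 0.2]

```text
time: 3.95
position: [0.6368, 0.1518, 0.103]
tool_rot: [2.392, 2.035, -0.001]
ft_force: [-0.3, 0.9, -1.6]
grip_width: 0.357
grip_force: 20.0
```

```bash
python3 - <<'E'
from h import *
where(); im,dp,c,st=grab('wrist','w2'); 
grab('top','top2')
E
```

```text
t 3.95 pos mm [636.8 151.8 103. ] close deg -9.2 tilt 0.09 w 0.357 F 20.0 [-0.3  0.9 -1.6]
j [-0.58  0.42  0.39  1.59 -0.17  1.16 -0.31]
```

View pics/w2.png

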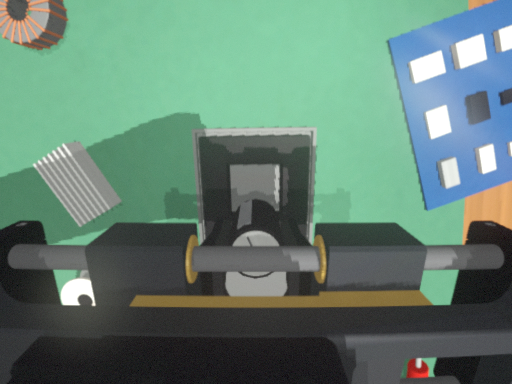

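The wrist view shows the cap held upright, with the square recess opening at about (230–282, 165) just beyond it. I'll cast the opening's edges to check the nest position from here.

```bash
python3 - <<'E'
from h import *
im,d=load('w2'); st=ctrl.get_state(); st['position']=np.array([.636,.153,.103]); c=cam('wrist',st)
g=cv2.cvtColor(im,cv2.COLOR_BGR2GRAY)
print(g[185,215:300]); print(g[150:180,250], g[150:180,270])
for y in(175,190):
    r=g[y].astype(int); l=np.where(r[205:250]>65)[0][0]+205; q=np.where(r[260:310]>65)[0][-1]+260
    print(y,l,q,(plane(c,[(l,y),(q,y)],.017)*1000).round(1).tolist(),(plane(c,[(l,y),(q,y)],.008)*1000).round(1).tolist())
for x in(240,255,268):
    t=np.where(g[150:200,x]>65)[0][0]+150; print(x,t,(plane(c,[(x,t)],.017)*1000).round(1).tolist())
m=(g[120:230,190:325]<60) 
E
```

```text
[ 57  57  56  55  57  55  51  59  57  50  58  55  50  46  50  78 121 123
 123 124 122 125 123 126 124 123 122 127 125 126 125 124 125 124 124 126
 122 122 123 125 122 125 125 125 124 125 124 126 125 124 124 124 126 124
 125 124 125 126 127 136 185 190 189 184 117  59  54  61  81  85  84  84
  81  60  60  58  58  62  59  61  59  60  58  61  61]
[ 66  69  66  67  66  57  61  61  62  63  62  63  57  62  93 118 127 129
 126 129 128 128 127 124 126 127 126 125 125 127] [ 69  65  66  68  66  66  67  64  68  65  62  59  60  78 107 123 130 127
 128 126 126 127 128 128 126 126 125 126 126 125]
175 230 309 [[616.6, 177.8, 17.0], [688.6, 166.6, 17.0]] [[615.4, 176.1, 8.0], [690.1, 164.5, 8.0]]
190 231 309 [[614.9, 163.6, 17.0], [687.2, 152.3, 17.0]] [[613.7, 161.4, 8.0], [688.6, 149.7, 8.0]]
240 150 [[629.5, 199.1, 17.0]]
255 150 [[642.9, 197.0, 17.0]]
268 150 [[654.5, 195.2, 17.0]]
```

```bash
python3 - <<'E'
from h import *
where(); im,d,c,st=grab('wrist','w3'); where(); g=cv2.cvtColor(im,cv2.COLOR_BGR2GRAY).astype(int)
e=[]
for x in range(236,274,4):
    t=np.argmax(np.diff(g[150:185,x]))+150.5; e.append((x,t))
print((plane(c,e,.017)*1000).mean(0).round(1))
L=[];R=[]
for y in range(172,196,4):
    L.append((np.argmax(np.diff(g[y,215:245]))+215.5,y)); R.append((np.argmin(np.diff(g[y,268:292]))+268.5,y))
print('L floor',(plane(c,L,.008)*1000).mean(0).round(1),'L rim',(plane(c,L,.017)*1000).mean(0).round(1),'R rim',(plane(c,R,.017)*1000).mean(0).round(1))
print('floor z',bydepth(c,[(250,185)],[d[185,250]])*1000,'rim z',bydepth(c,[(215,185)],[d[185,215]])*1000)
E
```

```text
t 4.05 pos mm [635.8 156.3 102.7] close deg -8.9 tilt 0.05 w 0.356 F 20.0 [-0.3 -0.1 -1. ]
j [-0.58  0.42  0.39  1.59 -0.17  1.16 -0.31]
t 4.10 pos mm [635.6 157.1 102.6] close deg -8.8 tilt 0.05 w 0.359 F 20.0 [-0.2  0.2 -1. ]
j [-0.58  0.42  0.39  1.59 -0.17  1.16 -0.31]
[639.1 183.3  17. ]
L floor [615.9 172.4   8. ] L rim [617.1 174.3  17. ] R rim [661.8 167.4  17. ]
floor z [[632.61211547 166.95297771   8.59081532]] rim z [[600.54439216 173.58776462  15.11542477]]
```

The arm swings a few mm after quick moves and then settles. The nest centre from the wrist is (635.7,159.5), and the cap hangs over it. I'll lower gently.

Call:
step_arm:
  targets:
    - [0, 0, -1, 0, 0, 0, 0.2]
    - [0, 0, -1.5, 0, 0, 0, 0.2]
    - [0, 0, -1.5, 0, 0, 0, 0.2]
    - [0, 0, -1.2, 0, 0, 0, 0.2]
    - [0, 0, -0.8, 0, 0, 0, 0.2]

```text
time: 4.52
position: [0.6346, 0.1564, 0.0402]
tool_rot: [-2.385, -2.043, 0.004]
ft_force: [-0.3, 0.8, -1.2]
grip_width: 0.361
grip_force: 20.0
```

Call:
step_arm:
  targets:
    - [0, 0, -0.5, 0, 0, 0, 0.2]
    - [0, 0, -0.3, 0, 0, 0, 0.2]
    - [0, 0, -0.2, 0, 0, 0, 0.2]
    - [0, 0, 0, 0, 0, 0, 0.2]
    - [0, 0, 0, 0, 0, 0, 0.2]

```text
time: 4.93
position: [0.6365, 0.1555, 0.0332]
tool_rot: [2.387, 2.042, 0.001]
ft_force: [0.2, -0.3, -0.7]
grip_width: 0.362
grip_force: 20.0
```

Call:
step_arm:
  targets:
    - [0, 0, 0, 0, 0, 0, 0.2]
    - [0, 0, 0, 0, 0, 0, 0.2]
    - [0, 0, 0, 0, 0, 0, 0.2]
    - [0, 0, 0, 0, 0, 0, 0.2]
    - [0, 0, 0, 0, 0, 0, 0.2]

```text
time: 5.35
position: [0.6361, 0.1555, 0.0327]
tool_rot: [2.387, 2.042, 0.0]
ft_force: [-0.8, -0.4, -1.7]
grip_width: 0.359
grip_force: 20.0
```

Call:
step_arm:
  targets:
    - [0, 0, -0.1, 0, 0, 0, 0.2]
    - [0, 0, -0.1, 0, 0, 0, 0.2]
    - [0, 0, 0, 0, 0, 0, 0.2]
    - [0, 0, 0, 0, 0, 0, 0.2]
    - [0, 0, 0, 0, 0, 0, 0.2]

```text
time: 5.77
position: [0.6363, 0.1555, 0.0317]
tool_rot: [-2.388, -2.042, -0.001]
ft_force: [-1.9, -1.0, 5.1]
grip_width: 0.362
grip_force: 20.0
```

```bash
python3 - <<'E'
from h import *
where(); im,dp,c,st=grab('wrist','w4')
cv2.imwrite('pics/w4c.png',cv2.resize(im[120:300,170:340],None,fx=3,fy=3))
E
```

```text
t 5.77 pos mm [636.3 155.5  31.7] close deg -8.9 tilt 0.03 w 0.362 F 20.0 [-1.9 -1.   5.1]
j [-0.57  0.5   0.37  1.65 -0.2   1.03 -0.29]
```

View pics/w4c.png

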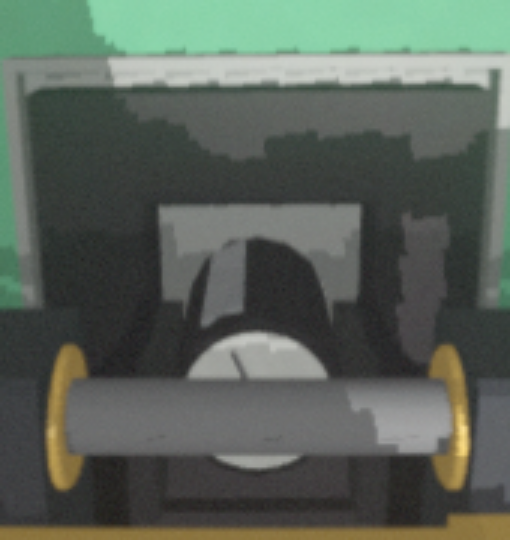

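Contact at 5 N with the cap inside the recess. I'll release, retract and go above the choke.

Call:
step_arm:
  targets:
    - [0, 0, 0, 0, 0, 0, 0.7]
    - [0, 0, 0, 0, 0, 0, 0.7]
    - [0, 0, 0, 0, 0, 0, 0.7]
    - [0, 0, 0, 0, 0, 0, 0.7]
    - [0, 0, 1, 0, 0, 0, 0.7]

```text
time: 6.23
position: [0.6343, 0.1551, 0.0385]
tool_rot: [-2.386, -2.041, 0.006]
ft_force: [-0.7, -1.4, -1.6]
grip_width: 0.649
grip_force: 0.0
```

Call:
step_arm:
  targets:
    - [0, 0, 2, 0, 0, 0, 0.7]
    - [0, 0, 3, 0, 0, 0, 0.8]
    - [0, 0, 3, 0, 0, 0, 0.8]
    - [-1, 1, 2, 0, 0, 0, 0.8]
    - [-2, 2.3, 0, 0, 0, 0, 0.8]

```text
time: 6.65
position: [0.6116, 0.1843, 0.1473]
tool_rot: [2.39, 2.028, 0.014]
ft_force: [0.7, -0.4, 0.4]
grip_width: 0.789
grip_force: 0.0
```

Call:
step_arm:
  targets:
    - [-2.2, 2.6, 0, 0, 0, 0, 0.8]
    - [-2.2, 2.6, 0, 0, 0, 0, 0.8]
    - [-2.2, 2.6, 0, 0, 0, 0, 0.8]
    - [-2.2, 2.6, 0, 0, 0, 0, 0.8]
    - [-2, 2.3, 0, 0, 0, 0, 0.8]

```text
time: 7.07
position: [0.4965, 0.3173, 0.1415]
tool_rot: [-2.386, -2.043, -0.002]
ft_force: [0.5, 1.0, 0.0]
grip_width: 0.798
grip_force: 0.0
```

Call:
step_arm:
  targets:
    - [-1.5, 1.8, 0, 0, 0, 0, 0.8]
    - [-1, 1, 0, 0, 0, 0, 0.8]
    - [0, 0, 0, 0, 0, 0, 0.8]
    - [0, 0, 0, 0, 0, 0, 0.8]
    - [0, 0, 0, 0, 0, 0, 0.8]

```text
time: 7.48
position: [0.4744, 0.342, 0.141]
tool_rot: [2.388, 2.039, 0.001]
ft_force: [0.2, 0.2, 0.1]
grip_width: 0.8
grip_force: 0.0
```

```bash
cat >> h.py <<'E'
def circ(im,c,near,z,mask):
    n,l,s,ct=cv2.connectedComponentsWithStats(cv2.morphologyEx(mask.astype(np.uint8),cv2.MORPH_CLOSE,np.ones((5,5))))
    k=l[near[1]-6:near[1]+7,near[0]-6:near[0]+7]; k=np.bincount(k[k>0]).argmax()
    cn=max(cv2.findContours((l==k).astype(np.uint8),0,1)[0],key=cv2.contourArea); e=cv2.fitEllipse(cn)
    print('ellipse',np.round(e[0],1),np.round(e[1],1),'->',(plane(c,[e[0]],z)*1000).round(1)); return e
E
python3 - <<'E'
from h import *
where(); im,d,c,st=grab('wrist','w5'); grab('top','top5')
K,D,C=c; M=np.linalg.inv(C); X=cv2.projectPoints(np.array([[.472,.343,.024],[.56,.373,.05]]),cv2.Rodrigues(M[:3,:3])[0],M[:3,3],K,D)[0].reshape(-1,2); print('expect',X)
hsv=cv2.cvtColor(im,cv2.COLOR_BGR2HSV); u,v=X[0].astype(int)
m=~((hsv[...,0]>60)&(hsv[...,0]<95)&(hsv[...,1]>60)); m[v+30:]=0
m=((hsv[...,0]<20)&(hsv[...,1]>70))
circ(im,c,(u,v-12),.024,m)
cv2.imwrite('pics/w5c.png',np.hstack([im[:300],cv2.imread('pics/top5.png')[80:380,90:340]]))
E
```

```text
t 7.48 pos mm [474.4 342.  141. ] close deg -9.0 tilt 0.08 w 0.800 F 0.0 [0.2 0.2 0.1]
j [-0.92  0.24  0.28  1.73 -0.07  1.18 -0.77]
expect [[252.4153672  188.36809315]
 [341.05468687 150.0239749 ]]
ellipse [252.1 186. ] [47.1 49.4] -> [[472.1 345.6  24. ]]
```

View pics/w5c.png

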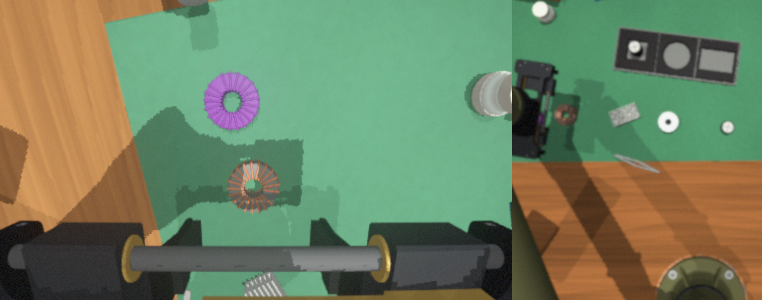

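The cap stands upright in the square recess (crop top right). The wrist view shows the copper choke at (252,186), about (472,343), between the fingers, with the purple ring clear of them at (231,100). Descending.

Call:
step_arm:
  targets:
    - [-0.2, 0.1, -2, 0, 0, 0, 0.8]
    - [0, 0, -3, 0, 0, 0, 0.8]
    - [0, 0, -3, 0, 0, 0, 0.8]
    - [0, 0, -2.5, 0, 0, 0, 0.8]
    - [0, 0, -1.5, 0, 0, 0, 0.8]

```text
time: 8.0
position: [0.4706, 0.3418, 0.0175]
tool_rot: [2.389, 2.039, -0.007]
ft_force: [-0.3, -0.1, 0.0]
grip_width: 0.799
grip_force: 0.0
```

Call:
step_arm:
  targets:
    - [0, 0, -0.6, 0, 0, 0, 0.8]
    - [0, 0, -0.3, 0, 0, 0, 0.8]
    - [0, 0, 0, 0, 0, 0, 0.8]
    - [0, 0, 0, 0, 0, 0, 0.8]
    - [0, 0, 0, 0, 0, 0, 0.4]
  force: 30

```text
time: 8.42
position: [0.4722, 0.3451, 0.0131]
tool_rot: [2.388, 2.041, 0.004]
ft_force: [-0.1, 0.3, -0.0]
grip_width: 0.776
grip_force: 0.0
```

Call:
step_arm:
  targets:
    - [0, 0, 0, 0, 0, 0, 0.4]
    - [0, 0, 0, 0, 0, 0, 0.4]
    - [0, 0, 0, 0, 0, 0, 0.4]
    - [0, 0, 0, 0, 0, 0, 0.4]
    - [0, 0, 0, 0, 0, 0, 0.4]

```text
time: 8.83
position: [0.4716, 0.3449, 0.0124]
tool_rot: [2.387, 2.042, 0.002]
ft_force: [-0.1, -0.0, 5.7]
grip_width: 0.616
grip_force: 30.0
```

Call:
step_arm:
  targets:
    - [0, 0, 0, 0, 0, 0, 0.4]
    - [0, 0, 0.5, 0, 0, 0, 0.4]
    - [0, 0, 1, 0, 0, 0, 0.4]
    - [0, 0, 1.5, 0, 0, 0, 0.4]
    - [0, 0, 2, 0, 0, 0, 0.4]

```text
time: 9.25
position: [0.4696, 0.3435, 0.0609]
tool_rot: [2.387, 2.042, -0.006]
ft_force: [0.8, 0.4, -0.8]
grip_width: 0.611
grip_force: 30.0
```

Call:
step_arm:
  targets:
    - [0.6, -1.2, 2.5, 0, 0, 0, 0.4]
    - [1.2, -2.4, 2, 0, 0, 0, 0.4]
    - [1.3, -2.5, 1.5, 0, 0, 0, 0.4]
    - [1.4, -2.7, 0, 0, 0, 0, 0.4]
    - [1.4, -2.7, 0, 0, 0, 0, 0.4]

```text
time: 9.67
position: [0.531, 0.2289, 0.1236]
tool_rot: [2.386, 2.043, 0.004]
ft_force: [1.0, -0.1, -1.5]
grip_width: 0.614
grip_force: 30.0
```

Call:
step_arm:
  targets:
    - [1.4, -2.7, 0, 0, 0, 0, 0.4]
    - [1.4, -2.7, 0, 0, 0, 0, 0.4]
    - [1.4, -2.7, 0, 0, 0, 0, 0.4]
    - [1.4, -2.7, 0, 0, 0, 0, 0.4]
    - [1.3, -2.5, 0, 0, 0, 0, 0.4]

```text
time: 10.08
position: [0.5993, 0.0946, 0.1219]
tool_rot: [-2.388, -2.041, 0.0]
ft_force: [1.0, 0.8, -1.1]
grip_width: 0.617
grip_force: 30.0
```

Call:
step_arm:
  targets:
    - [1.1, -2, 0, 0, 0, 0, 0.4]
    - [0.7, -1.4, 0, 0, 0, 0, 0.4]
    - [0.4, -0.6, 0, 0, 0, 0, 0.4]
    - [0, 0, 0, 0, 0, 0, 0.4]
    - [0, 0, 0, 0, 0, 0, 0.4]

```text
time: 10.5
position: [0.6206, 0.0574, 0.1215]
tool_rot: [-2.386, -2.042, 0.0]
ft_force: [0.5, 0.6, -0.9]
grip_width: 0.614
grip_force: 30.0
```

```bash
python3 - <<'E'
from h import *
where(); grab('top','x'); where(); im,d,c,st=grab('wrist','w6')
cv2.imwrite('pics/w6c.png',cv2.resize(im[40:300,130:390],None,fx=2,fy=2))
E
```

```text
t 10.50 pos mm [620.6  57.4 121.5] close deg -8.9 tilt 0.06 w 0.614 F 30.0 [ 0.5  0.6 -0.9]
j [-0.5   0.35  0.45  1.66 -0.16  1.17 -0.17]
t 10.55 pos mm [620.4  58.3 121.4] close deg -8.8 tilt 0.08 w 0.612 F 30.0 [ 0.6 -0.  -0.9]
j [-0.5   0.35  0.45  1.66 -0.16  1.17 -0.17]
```

View pics/w6c.png

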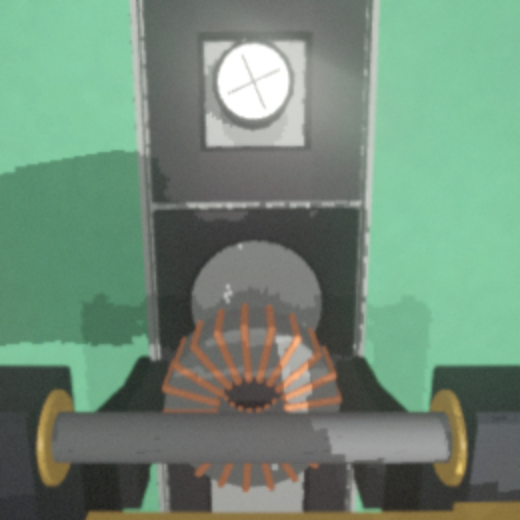

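The view shows the choke held flat over the round recess, whose far edge is at crop (257,240), or image (258,160). The cap is well inside its recess at crop (253,80).

```bash
python3 - <<'E'
from h import *
st=where(); st['position']=np.array([.6204,.0583,.1214]); c=cam('wrist',st)
print((plane(c,[(258,160),(226,188),(291,188)],.017)*1000).round(1).tolist(),(plane(c,[(226,188),(291,188)],.008)*1000).round(1).tolist())
sq=plane(c,[(231,57),(285,57),(283,114),(232,115)],.017)*1000; print('sq',sq.round(1).tolist(),sq.mean(0).round(1))
print('cap',plane(c,[(256.5,81)],.06)*1000)
print('choke top front edge',plane(c,[(257,193)],.1215+.012)*1000)
E
```

```text
t 10.60 pos mm [620.4  58.7 121.5] close deg -8.8 tilt 0.08 w 0.614 F 30.0 [-0.2  1.2 -0.8]
j [-0.5   0.35  0.45  1.66 -0.16  1.17 -0.17]
[[628.2, 90.2, 17.0], [592.2, 67.1, 17.0], [656.7, 57.2, 17.0]] [[590.9, 65.0, 8.0], [657.5, 54.7, 8.0]]
sq [[618.2, 186.0, 17.0], [666.1, 178.6, 17.0], [657.9, 129.6, 17.0], [610.4, 136.0, 17.0]] [638.2 157.5  17. ]
cap [[636.84702068 157.1445124   60.        ]]
choke top front edge [[626.57852846  89.30463155 133.5       ]]
```

Call:
step_arm:
  targets:
    - [0.1, -0.2, -1, 0, 0, 0, 0.4]
    - [0, -0.3, -2, 0, 0, 0, 0.4]
    - [0, 0, -2.2, 0, 0, 0, 0.4]
    - [0, 0, -2, 0, 0, 0, 0.4]
    - [0, 0, -1, 0, 0, 0, 0.4]

```text
time: 11.02
position: [0.6196, 0.0524, 0.0362]
tool_rot: [-2.384, -2.042, 0.006]
ft_force: [-0.0, -0.2, -1.8]
grip_width: 0.615
grip_force: 30.0
```

Call:
step_arm:
  targets:
    - [0, 0, -0.7, 0, 0, 0, 0.4]
    - [0, 0, -0.4, 0, 0, 0, 0.4]
    - [0, 0, -0.3, 0, 0, 0, 0.4]
    - [0, 0, -0.2, 0, 0, 0, 0.4]
    - [0, 0, 0, 0, 0, 0, 0.4]

```text
time: 11.43
position: [0.6225, 0.0516, 0.0241]
tool_rot: [2.387, 2.042, 0.001]
ft_force: [-0.6, -0.1, -1.5]
grip_width: 0.618
grip_force: 30.0
```

Call:
step_arm:
  targets:
    - [0, 0, 0, 0, 0, 0, 0.4]
    - [0, 0, -0.1, 0, 0, 0, 0.4]
    - [0, 0, -0.1, 0, 0, 0, 0.4]
    - [0, 0, 0, 0, 0, 0, 0.4]
    - [0, 0, 0, 0, 0, 0, 0.4]

```text
time: 11.85
position: [0.6221, 0.0515, 0.0217]
tool_rot: [2.387, 2.042, 0.0]
ft_force: [-1.2, -1.0, -1.0]
grip_width: 0.611
grip_force: 30.0
```

Call:
step_arm:
  targets:
    - [0, 0.1, -0.1, 0, 0, 0, 0.4]
    - [0, 0, -0.1, 0, 0, 0, 0.4]
    - [0, 0, 0, 0, 0, 0, 0.4]
    - [0, 0, 0, 0, 0, 0, 0.4]
    - [0, 0, 0, 0, 0, 0, 0.4]

```text
time: 12.27
position: [0.6223, 0.0524, 0.0205]
tool_rot: [2.387, 2.042, 0.001]
ft_force: [-3.0, -0.5, 5.1]
grip_width: 0.614
grip_force: 30.0
```

Contact again. Release, retract and go over the heat sink, turning +28.5°.

Call:
step_arm:
  targets:
    - [0, 0, 0, 0, 0, 0, 0.85]
    - [0, 0, 0, 0, 0, 0, 0.85]
    - [0, 0, 0, 0, 0, 0, 0.85]
    - [0, 0, 0, 0, 0, 0, 0.85]
    - [0, 0, 1, 0, 0, 0, 0.85]

```text
time: 12.68
position: [0.6203, 0.0524, 0.0277]
tool_rot: [-2.386, -2.041, 0.006]
ft_force: [-0.1, 0.4, 0.1]
grip_width: 0.83
grip_force: 0.0
```

Call:
step_arm:
  targets:
    - [0, 0, 2.5, 0, 0, 0, 0.85]
    - [0, 0, 3, 0, 0, 0, 0.8]
    - [0, 0, 3, 0, 0, 0, 0.7]
    - [-1, 0.9, 1.5, 0, 0, 3, 0.7]
    - [-2, 1.8, 1, 0, 0, 4, 0.7]

```text
time: 13.1
position: [0.5952, 0.0764, 0.1434]
tool_rot: [2.257, 2.177, 0.006]
ft_force: [0.1, -0.2, 0.3]
grip_width: 0.719
grip_force: 0.0
```

Call:
step_arm:
  targets:
    - [-2.5, 2.2, 0, 0, 0, 5, 0.7]
    - [-2.5, 2.3, 0, 0, 0, 5, 0.7]
    - [-2.5, 2.3, 0, 0, 0, 5, 0.7]
    - [-2.2, 2, 0, 0, 0, 4, 0.7]
    - [-1.5, 1.3, 0, 0, 0, 2.5, 0.7]

```text
time: 13.52
position: [0.4779, 0.1829, 0.1403]
tool_rot: [-1.803, -2.572, -0.002]
ft_force: [1.2, 1.1, -0.0]
grip_width: 0.705
grip_force: 0.0
```

Call:
step_arm:
  targets:
    - [-1, 0.9, 0, 0, 0, 0, 0.7]
    - [0, 0, 0, 0, 0, 0, 0.7]
    - [0, 0, 0, 0, 0, 0, 0.7]
    - [0, 0, 0, 0, 0, 0, 0.7]
    - [0, 0, 0, 0, 0, 0, 0.7]

```text
time: 13.93
position: [0.4713, 0.1881, 0.1397]
tool_rot: [1.814, 2.564, 0.0]
ft_force: [0.5, -0.4, -0.1]
grip_width: 0.705
grip_force: 0.0
```

```bash
python3 - <<'E'
from h import *
where(); im,d,c,st=grab('wrist','w7'); t,_,_,_=grab('top','top7')
cv2.imwrite('pics/w7c.png',np.hstack([im[:300],t[80:380,90:340]]))
H,W=d.shape; vv,uu=np.mgrid[:H,:W]; P=bydepth(c,np.c_[uu.ravel(),vv.ravel()],d).reshape(H,W,3); ok=(d>0)
near=np.hypot(P[...,0]-.47,P[...,1]-.19)<.05
Q=P[ok&near&(abs(P[...,2]-.0225)<.006)]; r=cv2.minAreaRect((Q[:,:2]*1000).astype(np.float32)); print('sink',len(Q),np.percentile(Q[:,2],95),r)
E
```

```text
t 13.93 pos mm [471.3 188.1 139.7] close deg 19.4 tilt 0.05 w 0.705 F 0.0 [ 0.5 -0.4 -0.1]
j [-0.71  0.07  0.29  1.92 -0.02  1.15 -0.07]
sink 955 0.024659973372461563 ((470.7850341796875, 191.24403381347656), (37.777565002441406, 70.41156005859375), 20.176006317138672)
```

View pics/w7c.png

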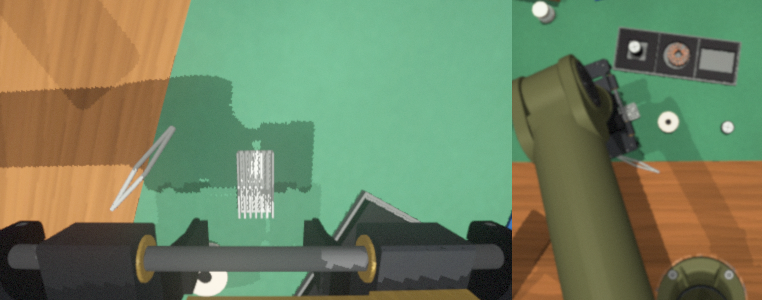

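The choke lies in the round recess at crop (676,54). The sink is centred between the fingers at (256,185) and measures (470.5,190.5) at 20°. Descending.

Call:
step_arm:
  targets:
    - [0, 0.1, -2, 0, 0, 0.5, 0.7]
    - [0, 0, -3, 0, 0, 0, 0.7]
    - [0, 0, -3, 0, 0, 0, 0.7]
    - [0, 0, -2.3, 0, 0, 0, 0.7]
    - [0, 0, -1.5, 0, 0, 0, 0.7]

```text
time: 14.45
position: [0.469, 0.189, 0.0189]
tool_rot: [-1.801, -2.573, 0.005]
ft_force: [-0.1, -0.8, -0.2]
grip_width: 0.701
grip_force: 0.0
```

Call:
step_arm:
  targets:
    - [0, 0, -0.6, 0, 0, 0, 0.7]
    - [0, 0, -0.3, 0, 0, 0, 0.7]
    - [0, 0, 0, 0, 0, 0, 0.7]
    - [0, 0, 0, 0, 0, 0, 0.7]
    - [0, 0, 0, 0, 0, 0, 0.3]

```text
time: 14.87
position: [0.4711, 0.1909, 0.0138]
tool_rot: [1.8, 2.574, 0.003]
ft_force: [1.0, -0.8, 0.7]
grip_width: 0.671
grip_force: 0.0
```

Call:
step_arm:
  targets:
    - [0, 0, 0, 0, 0, 0, 0.3]
    - [0, 0, 0, 0, 0, 0, 0.3]
    - [0, 0, 0, 0, 0, 0, 0.3]
    - [0, 0, 0, 0, 0, 0, 0.3]
    - [0, 0, 0, 0, 0, 0, 0.3]

```text
time: 15.28
position: [0.4703, 0.1907, 0.013]
tool_rot: [1.8, 2.575, 0.001]
ft_force: [-1.2, -0.4, 3.1]
grip_width: 0.43
grip_force: 30.0
```

Call:
step_arm:
  targets:
    - [0, 0, 0, 0, 0, 0, 0.3]
    - [0, 0, 0.5, 0, 0, 0, 0.3]
    - [0, 0, 1, 0, 0, 0, 0.3]
    - [0, 0, 1.5, 0, 0, 0, 0.3]
    - [0, 0, 2, 0, 0, 0, 0.3]

```text
time: 15.7
position: [0.4688, 0.1898, 0.0624]
tool_rot: [-1.8, -2.574, 0.004]
ft_force: [0.3, -0.7, -1.8]
grip_width: 0.432
grip_force: 30.0
```

Call:
step_arm:
  targets:
    - [0.6, -1, 2.5, 0, 0, -2, 0.3]
    - [1.2, -2.1, 2, 0, 0, -3, 0.3]
    - [1.3, -2.3, 1.5, 0, 0, -4, 0.3]
    - [1.4, -2.4, 0, 0, 0, -4, 0.3]
    - [1.5, -2.6, 0, 0, 0, -4, 0.3]

```text
time: 16.12
position: [0.5312, 0.0862, 0.1248]
tool_rot: [2.163, 2.277, 0.005]
ft_force: [0.3, 0.2, -2.3]
grip_width: 0.434
grip_force: 30.0
```

Call:
step_arm:
  targets:
    - [1.5, -2.6, 0, 0, 0, -4, 0.3]
    - [1.5, -2.6, 0, 0, 0, -4, 0.3]
    - [1.4, -2.5, 0, 0, 0, -3.8, 0.3]
    - [1.3, -2.3, 0, 0, 0, 0, 0.3]
    - [1, -1.9, 0, 0, 0, 0, 0.3]

```text
time: 16.53
position: [0.5977, -0.0349, 0.1232]
tool_rot: [2.385, 2.043, -0.0]
ft_force: [-0.3, 0.5, -1.1]
grip_width: 0.431
grip_force: 30.0
```

Call:
step_arm:
  targets:
    - [0.6, -1.1, 0, 0, 0, 0, 0.3]
    - [0.3, -0.5, 0, 0, 0, 0, 0.3]
    - [0, 0, 0, 0, 0, 0, 0.3]
    - [0, 0, 0, 0, 0, 0, 0.3]
    - [0, 0, 0, 0, 0, 0, 0.3]

```text
time: 16.95
position: [0.6056, -0.0464, 0.1225]
tool_rot: [-2.381, -2.048, -0.001]
ft_force: [0.2, 0.3, -1.8]
grip_width: 0.436
grip_force: 30.0
```

```bash
python3 - <<'E'
from h import *
where(); grab('top','x'); im,d,c,st=grab('wrist','w8'); where()
cv2.imwrite('pics/w8c.png',cv2.resize(im[40:300,130:390],None,fx=2,fy=2))
E
```

```text
t 16.95 pos mm [605.6 -46.4 122.5] close deg -8.6 tilt 0.08 w 0.436 F 30.0 [ 0.2  0.3 -1.8]
j [-0.39  0.32  0.51  1.7  -0.17  1.16  0.02]
t 17.05 pos mm [605.7 -46.6 122.5] close deg -8.6 tilt 0.06 w 0.435 F 30.0 [ 0.6  0.  -1. ]
j [-0.39  0.32  0.51  1.7  -0.17  1.16  0.02]
```

View pics/w8c.png

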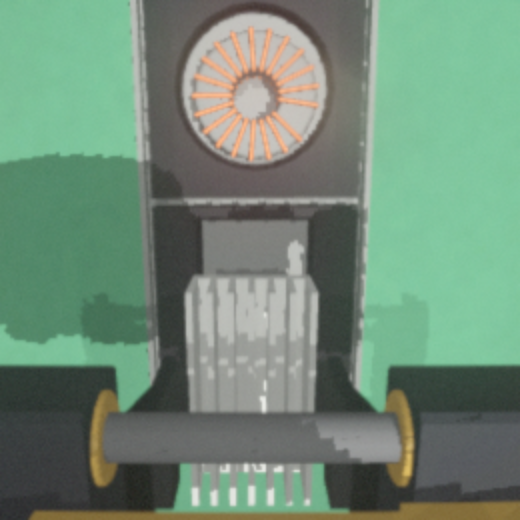

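The sink is held fins up over the oblong recess, aligned with it; the recess's far edge is at crop row 218. The choke lies flat in the round recess at crop (254,95). I'll cast these edges.

```bash
python3 - <<'E'
from h import *
st=where(); c=cam('wrist',st)
print('edge top',(plane(c,[(257,149)],.017)*1000).round(1),'L/R rim',(plane(c,[(231,165),(284,165)],.017)*1000).round(1).tolist(),'floor',(plane(c,[(231,165),(284,165)],.008)*1000).round(1).tolist())
print('sink end top',(plane(c,[(256,177.5)],.1225+.011)*1000).round(1))
im,d=load('w8'); hsv=cv2.cvtColor(im,cv2.COLOR_BGR2HSV); m=((hsv[...,0]<20)&(hsv[...,1]>70)); m=cv2.morphologyEx(m.astype(np.uint8),cv2.MORPH_CLOSE,np.ones((11,11)))
circ(im,c,(257,70),.032,m>0)
E
```

```text
t 17.05 pos mm [605.7 -46.6 122.5] close deg -8.6 tilt 0.06 w 0.435 F 30.0 [ 0.6  0.  -1. ]
j [-0.39  0.32  0.51  1.7  -0.17  1.16  0.02]
edge top [[614.   -4.2  17. ]] L/R rim [[586.4, -15.9, 17.0], [638.0, -23.7, 17.0]] floor [[585.3, -17.3, 8.0], [638.7, -25.3, 8.0]]
sink end top [[612.5  -6.9 133.5]]
ellipse [256.5  85.3] [57.6 67.5] -> [[621.9  52.2  32. ]]
```

Call:
step_arm:
  targets:
    - [0.1, -0.3, -1, 0, 0, 0, 0.3]
    - [0, 0, -2, 0, 0, 0, 0.3]
    - [0, 0, -2.2, 0, 0, 0, 0.3]
    - [0, 0, -2, 0, 0, 0, 0.3]
    - [0, 0, -1, 0, 0, 0, 0.3]

```text
time: 17.47
position: [0.6049, -0.0509, 0.0373]
tool_rot: [-2.381, -2.045, 0.005]
ft_force: [-0.6, 0.1, -1.2]
grip_width: 0.428
grip_force: 30.0
```

Call:
step_arm:
  targets:
    - [0, 0, -0.7, 0, 0, 0, 0.3]
    - [0, 0, -0.4, 0, 0, 0, 0.3]
    - [0, 0, -0.3, 0, 0, 0, 0.3]
    - [0, 0, -0.2, 0, 0, 0, 0.3]
    - [0, 0, 0, 0, 0, 0, 0.3]

```text
time: 17.88
position: [0.6075, -0.0515, 0.025]
tool_rot: [2.383, 2.046, 0.001]
ft_force: [0.9, 0.1, -1.4]
grip_width: 0.429
grip_force: 30.0
```

Call:
step_arm:
  targets:
    - [0, 0, 0, 0, 0, 0, 0.3]
    - [0, 0, -0.1, 0, 0, 0, 0.3]
    - [0, 0, -0.1, 0, 0, 0, 0.3]
    - [0, 0, 0, 0, 0, 0, 0.3]
    - [0, 0, 0, 0, 0, 0, 0.3]

```text
time: 18.3
position: [0.6071, -0.0515, 0.0227]
tool_rot: [2.384, 2.046, 0.0]
ft_force: [1.1, 1.2, -1.9]
grip_width: 0.431
grip_force: 30.0
```

Call:
step_arm:
  targets:
    - [0, 0.2, -0.1, 0, 0, 0, 0.3]
    - [0, 0, -0.1, 0, 0, 0, 0.3]
    - [0, 0, 0, 0, 0, 0, 0.3]
    - [0, 0, 0, 0, 0, 0, 0.3]
    - [0, 0, 0, 0, 0, 0, 0.3]

```text
time: 18.72
position: [0.6072, -0.0491, 0.021]
tool_rot: [-2.384, -2.046, -0.001]
ft_force: [-1.5, 1.4, 4.1]
grip_width: 0.431
grip_force: 30.0
```

Call:
step_arm:
  targets:
    - [0, 0, 0, 0, 0, 0, 0.7]
    - [0, 0, 0, 0, 0, 0, 0.7]
    - [0, 0, 0, 0, 0, 0, 0.7]
    - [0, 0, 0, 0, 0, 0, 0.7]
    - [0, 0, 1, 0, 0, 0, 0.7]

```text
time: 19.13
position: [0.6053, -0.0496, 0.0288]
tool_rot: [-2.382, -2.045, 0.005]
ft_force: [-0.9, 0.1, 0.7]
grip_width: 0.675
grip_force: 0.0
```

Call:
step_arm:
  targets:
    - [0, 0, 2.5, 0, 0, 0, 0.7]
    - [0, 0, 3, 0, 0, 0, 0.7]
    - [0, 0, 3, 0, 0, 0, 0.7]
    - [-0.6, -1.2, 2, 0, 0, 0, 0.7]
    - [-1.2, -2.4, 1, 0, 0, 0, 0.7]

```text
time: 19.55
position: [0.5922, -0.0822, 0.1497]
tool_rot: [2.375, 2.051, 0.01]
ft_force: [-0.4, -0.6, 0.0]
grip_width: 0.701
grip_force: 0.0
```

Call:
step_arm:
  targets:
    - [-1.5, -3, 0, 0, 0, 0, 0.7]
    - [-1.5, -3, 0, 0, 0, 0, 0.7]
    - [-1.5, -3, 0, 0, 0, 0, 0.7]
    - [-1.5, -3, 0, 0, 0, 0, 0.7]
    - [-1.5, -3, 0, 0, 0, 0, 0.7]

```text
time: 19.97
position: [0.5133, -0.237, 0.1465]
tool_rot: [2.383, 2.045, 0.002]
ft_force: [0.5, -0.2, -0.4]
grip_width: 0.701
grip_force: 0.0
```

Call:
step_arm:
  targets:
    - [-1.5, -3, 0, 0, 0, 0, 0.7]
    - [-1.4, -2.9, 0, 0, 0, 0, 0.7]
    - [-1.3, -2.6, 0, 0, 0, 0, 0.7]
    - [-0.8, -1.6, 0, 0, 0, 0, 0.7]
    - [-0.4, -0.7, 0, 0, 0, 0, 0.7]

```text
time: 20.38
position: [0.4578, -0.3473, 0.1466]
tool_rot: [2.388, 2.039, -0.001]
ft_force: [-0.1, -0.4, -0.4]
grip_width: 0.703
grip_force: 0.0
```

Call:
step_arm:
  targets:
    - [0, 0, 0, 0, 0, 0, 0.7]
    - [0, 0, 0, 0, 0, 0, 0.7]
    - [0, 0, 0, 0, 0, 0, 0.7]
    - [0, 0, 0, 0, 0, 0, 0.7]
    - [0, 0, 0, 0, 0, 0, 0.7]

```text
time: 20.8
position: [0.461, -0.342, 0.1455]
tool_rot: [-2.381, -2.049, -0.001]
ft_force: [0.7, -0.5, -0.2]
grip_width: 0.7
grip_force: 0.0
```

```bash
python3 - <<'E'
from h import *
where(); im,d,c,st=grab('wrist','w9'); t,dt,ct,_=grab('top','top9'); s,_,_,_=grab('scene','scene9')
a=cv2.resize(t[90:175,180:330],(600,340)); b=cv2.resize(im[120:250,130:390],(480,240))
z=np.zeros((600,600,3),np.uint8); z[:340]=a; z[350:590,:480]=b; cv2.imwrite('pics/w9c.png',z)
H,W=d.shape; vv,uu=np.mgrid[:H,:W]; P=bydepth(c,np.c_[uu.ravel(),vv.ravel()],d).reshape(H,W,3)
Q=P[(d>0)&(np.hypot(P[...,0]-.46,P[...,1]+.343)<.04)&(abs(P[...,2]-.010)<.004)]
(x,y),r=cv2.minEnclosingCircle((Q[:,:2]*1000).astype(np.float32)); print('washer',len(Q),x,y,r,np.percentile(Q[:,2],90))
Pt=bydepth(ct,np.c_[uu.ravel(),vv.ravel()],dt).reshape(H,W,3); 
for n,p,z,R in(('choke',(.621,.053),.032,.04),('sink',(.607,-.049),.032,.05),('cap',(.635,.158),.06,.03)):
    Q=Pt[(dt>0)&(np.hypot(Pt[...,0]-p[0],Pt[...,1]-p[1])<R)&(abs(Pt[...,2]-z)<.005)]; print(n,len(Q),np.median(Q[:,2]),cv2.minAreaRect((Q[:,:2]*1000).astype(np.float32)))
E
```

```text
t 20.80 pos mm [ 461.  -342.   145.5] close deg -8.6 tilt 0.03 w 0.700 F 0.0 [ 0.7 -0.5 -0.2]
j [-0.01  0.25  0.7   1.77 -0.17  1.19  0.59]
washer 867 460.9111022949219 -342.19439697265625 20.160722732543945 0.01038466632572731
choke 304 0.03108891152399923 ((620.2353515625, 50.266197204589844), (51.960411071777344, 52.77500534057617), 17.565872192382812)
sink 204 0.030754172538874136 ((605.5945434570312, -49.63008117675781), (69.69718933105469, 38.38684844970703), 81.21924591064453)
cap 130 0.059293669974461005 ((633.8704833984375, 156.07540893554688), (29.893896102905273, 30.54183578491211), 88.02908325195312)
```

View pics/w9c.png

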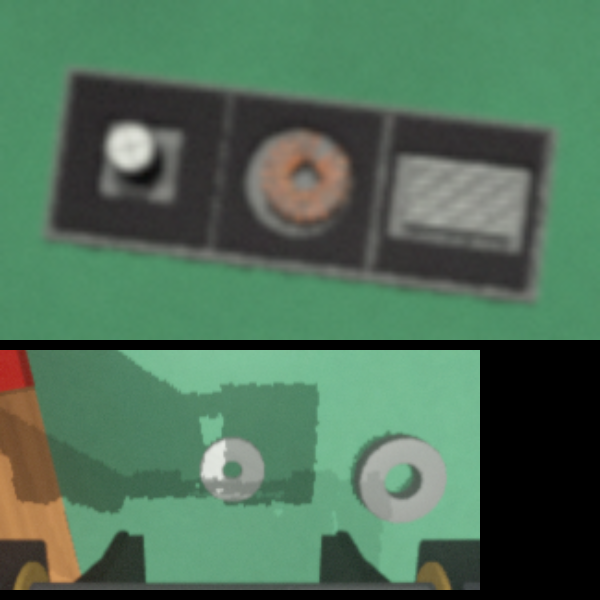

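Top view: cap, choke and sink all sit in their recesses at the right heights (choke within about 4 mm of centre, sink and cap closer). The wrist view shows the washer centred between the fingers at (461,-342) and the bare core clear to the right. Descending slowly near the bench.

Call:
step_arm:
  targets:
    - [0, 0, -2, 0, 0, 0, 0.7]
    - [0, 0, -3, 0, 0, 0, 0.7]
    - [0, 0, -3, 0, 0, 0, 0.7]
    - [0, 0, -2.5, 0, 0, 0, 0.7]
    - [0, 0, -1.5, 0, 0, 0, 0.7]

```text
time: 21.37
position: [0.4587, -0.3421, 0.0227]
tool_rot: [-2.381, -2.044, 0.002]
ft_force: [0.5, 1.1, 0.6]
grip_width: 0.699
grip_force: 0.0
```

Call:
step_arm:
  targets:
    - [0, 0, -0.8, 0, 0, 0, 0.7]
    - [0, 0, -0.5, 0, 0, 0, 0.7]
    - [0, 0, -0.3, 0, 0, 0, 0.7]
    - [0, 0, -0.2, 0, 0, 0, 0.7]
    - [0, 0, 0, 0, 0, 0, 0.7]

```text
time: 21.78
position: [0.4606, -0.3439, 0.0082]
tool_rot: [2.383, 2.045, 0.001]
ft_force: [-1.2, 0.3, -1.0]
grip_width: 0.7
grip_force: 0.0
```

Call:
step_arm:
  targets:
    - [0, 0, 0, 0, 0, 0, 0.7]
    - [0, 0, 0, 0, 0, 0, 0.7]
    - [0, 0, -0.1, 0, 0, 0, 0.7]
    - [0, 0, 0, 0, 0, 0, 0.7]
    - [0, 0, 0, 0, 0, 0, 0.7]

```text
time: 22.2
position: [0.4601, -0.3435, 0.0067]
tool_rot: [2.384, 2.046, 0.0]
ft_force: [0.8, 0.2, -0.9]
grip_width: 0.697
grip_force: 0.0
```

Another 3.5 mm down, then close.

Call:
step_arm:
  targets:
    - [0, 0.1, -0.2, 0, 0, 0, 0.7]
    - [0, 0, -0.2, 0, 0, 0, 0.7]
    - [0, 0, 0, 0, 0, 0, 0.7]
    - [0, 0, 0, 0, 0, 0, 0.7]
    - [0, 0, 0, 0, 0, 0, 0.3]
  force: 30

```text
time: 22.62
position: [0.46, -0.3426, 0.0025]
tool_rot: [-2.384, -2.046, 0.0]
ft_force: [-0.7, -0.7, -1.4]
grip_width: 0.676
grip_force: 0.0
```

Call:
step_arm:
  targets:
    - [0, 0, 0, 0, 0, 0, 0.3]
    - [0, 0, 0, 0, 0, 0, 0.3]
    - [0, 0, 0, 0, 0, 0, 0.3]
    - [0, 0, 0, 0, 0, 0, 0.3]
    - [0, 0, 0, 0, 0, 0, 0.3]

```text
time: 23.03
position: [0.4601, -0.3426, 0.0026]
tool_rot: [2.384, 2.046, 0.0]
ft_force: [1.2, 0.1, 0.1]
grip_width: 0.444
grip_force: 30.0
```

Call:
step_arm:
  targets:
    - [0, 0, 0, 0, 0, 0, 0.3]
    - [0, 0, 0.5, 0, 0, 0, 0.3]
    - [0, 0, 1, 0, 0, 0, 0.3]
    - [0, 0, 1.5, 0, 0, 0, 0.3]
    - [0, 0, 2, 0, 0, 0, 0.3]

```text
time: 23.45
position: [0.459, -0.342, 0.0527]
tool_rot: [-2.382, -2.044, 0.002]
ft_force: [-0.2, 0.4, -0.8]
grip_width: 0.449
grip_force: 30.0
```

Call:
step_arm:
  targets:
    - [0.6, 1.4, 2.5, 0, 0, 0, 0.3]
    - [1.1, 2.6, 3, 0, 0, 0, 0.3]
    - [1.2, 3, 2, 0, 0, 0, 0.3]
    - [1.2, 3, 1, 0, 0, 0, 0.3]
    - [1.2, 3, 0, 0, 0, 0, 0.3]

```text
time: 23.87
position: [0.5152, -0.2123, 0.1417]
tool_rot: [2.381, 2.041, 0.007]
ft_force: [1.4, 0.7, -1.4]
grip_width: 0.446
grip_force: 30.0
```

Call:
step_arm:
  targets:
    - [1.2, 3, 0, 0, 0, 0, 0.3]
    - [1.2, 3, 0, 0, 0, 0, 0.3]
    - [1.2, 3, 0, 0, 0, 0, 0.3]
    - [1.2, 3, 0, 0, 0, 0, 0.3]
    - [1.2, 3, 0, 0, 0, 0, 0.3]

```text
time: 24.28
position: [0.5734, -0.0612, 0.1386]
tool_rot: [2.384, 2.045, 0.001]
ft_force: [0.4, -0.4, -0.2]
grip_width: 0.442
grip_force: 30.0
```

Call:
step_arm:
  targets:
    - [1.2, 3, 0, 0, 0, 0, 0.3]
    - [1.1, 2.8, 0, 0, 0, 0, 0.3]
    - [1.1, 2.6, 0, 0, 0, 0, 0.3]
    - [0.8, 1.8, 0, 0, 0, 0, 0.3]
    - [0.4, 0.9, 0, 0, 0, 0, 0.3]

```text
time: 24.7
position: [0.6197, 0.0525, 0.1382]
tool_rot: [-2.379, -2.051, -0.002]
ft_force: [-0.6, 0.4, -0.3]
grip_width: 0.441
grip_force: 30.0
```

Call:
step_arm:
  targets:
    - [0.2, 0.3, 0, 0, 0, 0, 0.3]
    - [0, 0, 0, 0, 0, 0, 0.3]
    - [0, 0, 0, 0, 0, 0, 0.3]
    - [0, 0, 0, 0, 0, 0, 0.3]
    - [0, 0, 0, 0, 0, 0, 0.3]

```text
time: 25.12
position: [0.6208, 0.0495, 0.1378]
tool_rot: [2.386, 2.043, -0.0]
ft_force: [0.6, 0.4, -1.7]
grip_width: 0.444
grip_force: 30.0
```

```bash
python3 - <<'E'
from h import *
where(); grab('top','x'); im,d,c,st=grab('wrist','w10'); where()
cv2.imwrite('pics/w10c.png',cv2.resize(im[40:300,130:390],None,fx=2,fy=2))
E
```

```text
t 25.12 pos mm [620.8  49.5 137.8] close deg -8.9 tilt 0.03 w 0.444 F 30.0 [ 0.6  0.4 -1.7]
j [-0.51  0.34  0.48  1.65 -0.16  1.2  -0.15]
t 25.22 pos mm [620.8  50.2 137.7] close deg -8.8 tilt 0.01 w 0.446 F 30.0 [ 0.3 -0.7 -1.3]
j [-0.51  0.34  0.48  1.65 -0.16  1.2  -0.15]
```

View pics/w10c.png

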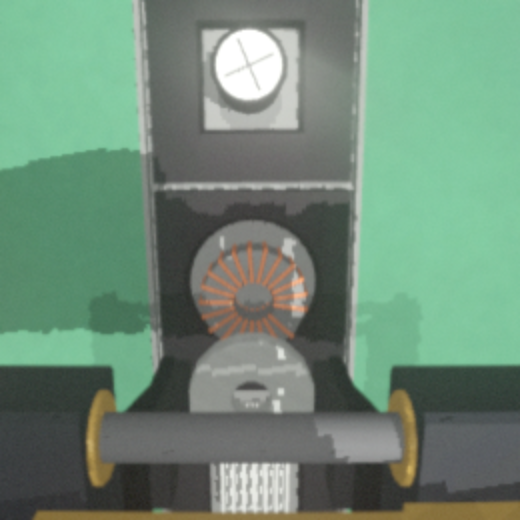

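The washer is held flat with its hole at crop (252,395). The choke lies below at crop (254,293). I'll compute both positions.

```bash
python3 - <<'E'
from h import *
st=where(); c=cam('wrist',st); f=lambda u,v:(130+u/2,40+v/2)
# choke top outer edge: near-camera end crop row 241, left 199, right 307 at row 293; hole centre (254,295)
print('choke top edge',(plane(c,[f(254,241)],.032)*1000).round(1),'L,R',(plane(c,[f(199,293),f(307,293)],.032)*1000).round(1).tolist(),'hole',(plane(c,[f(254,293)],.032)*1000).round(1))
print('washer edge',(plane(c,[f(252,333)],.1378+.0075)*1000).round(1),'hole',(plane(c,[f(252,394)],.1378+.0075)*1000).round(1))
E
```

```text
t 25.22 pos mm [620.8  50.2 137.7] close deg -8.8 tilt 0.01 w 0.446 F 30.0 [ 0.3 -0.7 -1.3]
j [-0.51  0.34  0.48  1.65 -0.16  1.2  -0.15]
choke top edge [[627.7  81.4  32. ]] L,R [[596.3, 59.6, 32.0], [650.1, 51.3, 32.0]] hole [[623.7  55.4  32. ]]
washer edge [[625.   71.9 145.3]] hole [[622.   52.4 145.3]]
```

Call:
step_arm:
  targets:
    - [0.1, 0.1, -1, 0, 0, 0, 0.3]
    - [0, 0, -2, 0, 0, 0, 0.3]
    - [0, 0, -2.2, 0, 0, 0, 0.3]
    - [0, 0, -2, 0, 0, 0, 0.3]
    - [0, 0, -1, 0, 0, 0, 0.3]

```text
time: 25.63
position: [0.6199, 0.0522, 0.0521]
tool_rot: [-2.382, -2.045, 0.006]
ft_force: [-0.7, -0.6, -0.9]
grip_width: 0.445
grip_force: 30.0
```

Call:
step_arm:
  targets:
    - [0, 0, -0.7, 0, 0, 0, 0.3]
    - [0, 0, -0.4, 0, 0, 0, 0.3]
    - [0, 0, -0.3, 0, 0, 0, 0.3]
    - [0, 0, -0.2, 0, 0, 0, 0.3]
    - [0, 0, 0, 0, 0, 0, 0.3]

```text
time: 26.05
position: [0.6225, 0.0525, 0.0401]
tool_rot: [2.383, 2.046, 0.001]
ft_force: [0.6, 0.7, -0.7]
grip_width: 0.446
grip_force: 30.0
```

Call:
step_arm:
  targets:
    - [0, 0, 0, 0, 0, 0, 0.3]
    - [0, 0, 0, 0, 0, 0, 0.3]
    - [0, 0, -0.1, 0, 0, 0, 0.3]
    - [0, 0, -0.1, 0, 0, 0, 0.3]
    - [0, 0, 0, 0, 0, 0, 0.3]

```text
time: 26.47
position: [0.622, 0.0525, 0.0375]
tool_rot: [-2.384, -2.046, -0.0]
ft_force: [-0.8, -0.3, -1.1]
grip_width: 0.448
grip_force: 30.0
```

Call:
step_arm:
  targets:
    - [0, 0, -0.1, 0, 0, 0, 0.3]
    - [0, 0, -0.1, 0, 0, 0, 0.3]
    - [0, 0, 0, 0, 0, 0, 0.3]
    - [0, 0, 0, 0, 0, 0, 0.3]
    - [0, 0, 0, 0, 0, 0, 0.3]

```text
time: 26.88
position: [0.622, 0.0524, 0.0355]
tool_rot: [2.384, 2.046, -0.0]
ft_force: [0.4, -0.2, -1.1]
grip_width: 0.447
grip_force: 30.0
```

Call:
step_arm:
  targets:
    - [0, 0, -0.1, 0, 0, 0, 0.3]
    - [0, 0, 0, 0, 0, 0, 0.3]
    - [0, 0, 0, 0, 0, 0, 0.3]
    - [0, 0, 0, 0, 0, 0, 0.3]
    - [0, 0, 0, 0, 0, 0, 0.3]

```text
time: 27.3
position: [0.6222, 0.0525, 0.0347]
tool_rot: [2.384, 2.046, 0.0]
ft_force: [0.2, -0.1, -1.1]
grip_width: 0.444
grip_force: 30.0
```

Call:
step_arm:
  targets:
    - [0, 0, -0.1, 0, 0, 0, 0.3]
    - [0, 0, 0, 0, 0, 0, 0.3]
    - [0, 0, 0, 0, 0, 0, 0.3]
    - [0, 0, 0, 0, 0, 0, 0.3]
    - [0, 0, 0, 0, 0, 0, 0.3]

```text
time: 27.72
position: [0.6222, 0.0525, 0.0346]
tool_rot: [-2.384, -2.046, -0.001]
ft_force: [-1.8, 0.1, 6.0]
grip_width: 0.442
grip_force: 30.0
```

Contact at 6 N, so I'll release, retract and back well off so the arm leaves the top camera's view of the tray.

Call:
step_arm:
  targets:
    - [0, 0, 0, 0, 0, 0, 0.6]
    - [0, 0, 0, 0, 0, 0, 0.65]
    - [0, 0, 0, 0, 0, 0, 0.65]
    - [0, 0, 0, 0, 0, 0, 0.65]
    - [0, 0, 1, 0, 0, 0, 0.65]

```text
time: 28.13
position: [0.6202, 0.0524, 0.0417]
tool_rot: [-2.382, -2.045, 0.006]
ft_force: [-0.5, 0.5, -0.2]
grip_width: 0.639
grip_force: 0.0
```

Call:
step_arm:
  targets:
    - [0, 0, 2, 0, 0, 0, 0.65]
    - [0, 0, 3, 0, 0, 0, 0.65]
    - [0, 0, 3, 0, 0, 0, 0.65]
    - [0, 0, 3, 0, 0, 0, 0.65]
    - [-1, -2, 1, 0, 0, 0, 0.65]

```text
time: 28.55
position: [0.6157, 0.0377, 0.1691]
tool_rot: [2.375, 2.052, 0.014]
ft_force: [1.0, 0.6, 0.5]
grip_width: 0.649
grip_force: 0.0
```

Call:
step_arm:
  targets:
    - [-1.5, -3, 0, 0, 0, 0, 0.65]
    - [-1.5, -3, 0, 0, 0, 0, 0.65]
    - [-1.5, -3, 0, 0, 0, 0, 0.65]
    - [-1.5, -3, 0, 0, 0, 0, 0.65]
    - [-1.5, -3, 0, 0, 0, 0, 0.65]

```text
time: 28.97
position: [0.5362, -0.1189, 0.1644]
tool_rot: [2.383, 2.046, 0.001]
ft_force: [-0.3, -0.5, -0.2]
grip_width: 0.646
grip_force: 0.0
```

Call:
step_arm:
  targets:
    - [-1, -3, 0, 0, 0, 0, 0.65]
    - [-0.5, -3, 0, 0, 0, 0, 0.65]
    - [0, -2, 0, 0, 0, 0, 0.65]
    - [0, 0, 0, 0, 0, 0, 0.65]
    - [0, 0, 0, 0, 0, 0, 0.65]

```text
time: 29.38
position: [0.5217, -0.1989, 0.1642]
tool_rot: [2.387, 2.042, 0.001]
ft_force: [0.3, 0.7, -1.2]
grip_width: 0.648
grip_force: 0.0
```

Call:
step_arm:
  targets:
    - [0, 0, 0, 0, 0, 0, 0.65]
    - [0, 0, 0, 0, 0, 0, 0.65]
    - [0, 0, 0, 0, 0, 0, 0.65]
    - [0, 0, 0, 0, 0, 0, 0.65]
    - [0, 0, 0, 0, 0, 0, 0.65]

```text
time: 29.8
position: [0.5223, -0.1967, 0.1635]
tool_rot: [-2.382, -2.048, -0.0]
ft_force: [0.3, -0.1, -0.3]
grip_width: 0.652
grip_force: 0.0
```

```bash
python3 - <<'E'
from h import *
where(); t,d,ct,_=grab('top','topF'); s,ds,cs,_=grab('scene','sceneF')
cv2.imwrite('pics/F.png',np.vstack([cv2.resize(t[90:180,180:330],(600,300)),cv2.resize(s[200:275,170:335],(600,280))]))
H,W=d.shape; vv,uu=np.mgrid[:H,:W]
for n,D,c in(('top',d,ct),('scene',ds,cs)):
    P=bydepth(c,np.c_[uu.ravel(),vv.ravel()],D).reshape(H,W,3)
    for k,p,z,R in(('washer',(.621,.053),.042,.04),('choke',(.621,.053),.032,.04),('sink',(.607,-.049),.032,.05),('cap',(.635,.158),.06,.03)):
        Q=P[(D>0)&(np.hypot(P[...,0]-p[0],P[...,1]-p[1])<R)&(abs(P[...,2]-z)<.004)]; r=cv2.minAreaRect((Q[:,:2]*1000).astype(np.float32)); print(n,k,len(Q),Q[:,2].mean().round(4),np.round(r[0],1),np.round(r[1],1))
E
```

```text
t 29.80 pos mm [ 522.3 -196.7  163.5] close deg -8.6 tilt 0.01 w 0.652 F 0.0 [ 0.3 -0.1 -0.3]
j [-0.26  0.18  0.64  1.78 -0.12  1.22  0.26]
top washer 166 0.0413 [620.1  51.2] [37.8 36.9]
top choke 161 0.0313 [619.1  49.5] [53.  53.6]
top sink 184 0.0308 [605.8 -49.8] [69.7 38.7]
top cap 123 0.0599 [634.9 155.8] [30.2 29. ]
scene washer 188 0.0425 [621.5  50.3] [38.4 39.1]
scene choke 160 0.0326 [622.9  47.5] [54.1 52.6]
scene sink 372 0.0314 [606.6 -50. ] [67.9 40.3]
scene cap 138 0.0607 [637.  155.9] [29.9 29.8]
```

View pics/F.png

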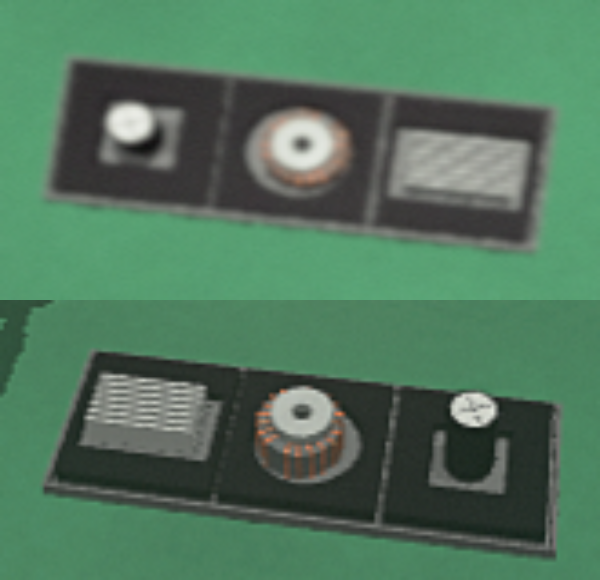

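The final views show cap, choke and sink seated in their recesses, with the washer flat on the choke about 2 mm off centre. The largest offset from a recess centre is about 5 mm, against the 13 mm allowed. Handing in.

```bash
python3 -c "
from bench import ctrl; print(ctrl.close_job())"
```

```text
the job is handed in; nothing more can be done
None
```

The job is handed in: by the last pictures the heat sink, tall capacitor and choke sit on the floors of their recesses, within about 5 mm of centre, with the washer flat on the choke; I did not reach for the look-alikes, and no verdict came back.

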